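# Change the odd footstool leg and show it to the bench camera

## Task

Three of the four legs plugged dry into the upturned footstool frame are oak and one is walnut: take the walnut leg out and plug the spare oak leg from the leg block fully home in its place. Finish holding the walnut leg up to the bench camera, still and in mid-air: its middle at the camera's focus point, square to the lens and upright in the picture, foot end up; the program ends with the leg still in the gripper. Leave the frame, the block and everything else where they are, and do not bump the camera.

Things in the scene. Friction and masses are not known exactly. Their poses are not given: they have to be found in the camera images.
- frame: Bare timber footstool frame, upside down on the bench: plywood deck down, 310 x 270 mm, 72 mm high, loose, 2.6 kg. Origin: centre of its underside; z up, y along its longer side. Its four corner mortises are 160 mm apart along x and 200 mm along y.
- frame_hole0 (a point): Mouth centre, on the frame's top face 72 mm above the bench, of the mortise at the frame's -x -y corner: 28 mm wide, 45 mm deep, small chamfer. A leg is home when its shoulder sits flat on this face.
- frame_hole1 (a point): Mouth centre, on the frame's top face 72 mm above the bench, of the mortise at the frame's -x +y corner: 28 mm wide, 45 mm deep, small chamfer. A leg is home when its shoulder sits flat on this face.
- frame_hole2 (a point): Mouth centre, on the frame's top face 72 mm above the bench, of the mortise at the frame's +x -y corner: 28 mm wide, 45 mm deep, small chamfer. A leg is home when its shoulder sits flat on this face.
- frame_hole3 (a point): Mouth centre, on the frame's top face 72 mm above the bench, of the mortise at the frame's +x +y corner: 28 mm wide, 45 mm deep, small chamfer. A leg is home when its shoulder sits flat on this face.
- walnut: Walnut leg (dark brown), in one of the four mortises. Round turned leg, about 120 g. Origin: centre of its flat shoulder; z runs from there to the foot (up, as it stands). 43 mm wide at the shoulder, tapering to 30 mm at 92 mm above it, then straight, 30 mm wide, to the foot end at 150 mm (last 4 mm a black rubber glide). Below the shoulder a tapered tenon, in a slack fit: pulls straight out.
- walnut_mid (a point): Middle of the walnut leg's overall length, on its axis, 60 mm above the shoulder towards the foot. The leg is 180 mm long in all: 150 mm of leg and, below the shoulder, a tenon 30 mm long, 26 mm wide at the shoulder and 20 mm at its tip.
- spare: Spare oak leg (light wood) standing in the leg block; same size as the walnut leg. Origin: centre of its shoulder, z towards the foot. About 120 g.
- oak1: Oak leg (light wood) already home in the frame; same size as the walnut leg, origin in the shoulder, z towards the foot. Stays where it is.
- oak2: Oak leg (light wood) already home in the frame; same size as the walnut leg, origin in the shoulder, z towards the foot. Stays where it is.
- oak3: Oak leg (light wood) already home in the frame; same size as the walnut leg, origin in the shoulder, z towards the foot. Stays where it is.
- white: White painted leg standing in the leg block, same size; origin in the shoulder, z towards the foot. Stays where it is.
- block: Leg block: loose wooden block 160 x 160 x 40 mm (0.75 kg) with four holes 28 mm wide right through, 90 mm apart in a square. Holds the spare oak leg and the white leg diagonally across; the other two holes are free, and a leg can be parked in one. Origin: centre of its underside, z up.
- block_hole0 (a point): Mouth centre of a hole of the leg block, on its top face 40 mm above the bench; a leg standing in it has its origin here.
- block_hole1 (a point): Mouth centre of a hole of the leg block, on its top face 40 mm above the bench; a leg standing in it has its origin here.
- block_hole2 (a point): Mouth centre of a hole of the leg block, on its top face 40 mm above the bench; a leg standing in it has its origin here.
- block_hole3 (a point): Mouth centre of a hole of the leg block, on its top face 40 mm above the bench; a leg standing in it has its origin here.
- camera: Bench camera stand, fixed: round foot 120 mm wide, upright post 16 mm wide and 418 mm high, and the camera head on a short arm. Origin: centre of the foot's underside, z up; at the head's level it looks towards its -x, roughly to the robot.
- cam_head: Camera head (grey box 52 x 50 x 46 mm, black lens with a white ring light), fixed to the stand, lens 345 mm above the bench and 75 mm in front of the post. Origin: centre of the lens front. It looks along its own -x axis, always tipped 30 degrees down; its y is level and its z is the upright of the picture (leaning 30 degrees from vertical, top towards the robot).
- focus (a point): Focus point, in the air on the camera's line of sight, 150 mm in front of the lens, 270 mm above the bench.
- glue: White glue bottle, 60 mm wide, 170 mm high, origin in its underside. Bystander.
- hammer: Upholsterer's hammer, 260 mm long, lying on the bench, origin under its middle, head to its +x. Bystander.
Not all that is in view belongs to the job. Leave any black look-alike of the block alone.

How it is judged:
By the outcome, as a careful person would: the job done as asked, in the order asked, and still so for the second after the job is handed in, while the arm keeps its last pose, push and grip.
It also fails if it takes over 72 s, if anything falls off the work surface, if the arm or the gripper's body presses on something with over 40 N, if the wrist force passes 120 N, or if a joint passes its speed limit or range.

## Robot

A 7-joint arm with a two-finger parallel gripper is mounted at the origin on the work surface. World frame = base frame: x ahead of the robot, y to its left, z up, the work surface at z = 0. Lengths are in mm, angles in rad, forces in N, time in s.
With the tool pointing down it reaches from about 400 to 875 mm from the base axis. Payload 6.5 kg.
Tool frame: the origin (TCP) lies between the finger pads, 19 mm behind the fingertips; this is the grasp point; z points along the fingers, y is the line along which they close (so a half turn about z gives the same grasp; the last joint's range is limited). The gripper opens to 88 mm and grips with 3 to 60 N. Pads are 18 mm wide; open, the fingers measure 123 mm over their backs; the gripper's body (75 mm by 187 mm) begins 45 mm behind the grasp point.
Start: joints at [-0.066, 0.536, -0.004, 1.538, 0.003, 1.067, -0.071], TCP at [649.992, 0.001, 257.416] pointing down, gripper open.
Joint ranges: [-2.7, 2.7], [-0.37, 2.16], [-1.27, 1.26], [0.24, 2.4], [-1.31, 4.45], [0.19, 1.91], [-2.76, 2.76]. Speed limits (rad/s): [2.39, 2.39, 3.14, 3.14, 3.14, 3.14, 3.14].

## Interface

Orientations are given as a rotation vector (axis times angle).
In Python, from workcell import readout, snapshot, calibration, order, nets gives the robot as it stands.
- The arm moves only by the tool send_rows, never from a script. Its argument "plan" is a list of rows, each an object of numbers: "claw": the closure, from -1 (fully open) to 1 (shut); "x", "y", "z": the shift along the tool's x, y, z in m; "wx", "wy", "wz": the turn, a rotation vector about the tool's x, y, z in rad. A call has 1 to 10 rows; each row shifts and turns the commanded pose from where the row before left it, along the tool's axes as they then stand; what a row does not reach is not made up. A row lasts 1/10 s, in which the tool goes at most 50 mm and 8.59 degrees, less where a joint would pass 70% of its speed; a pose out of reach is approached as far as the arm can. A call with a gripper value outside its range is refused whole. The fingers move at their own pace and stop on an object; "grip_force" is the grip in N (left out, the last holds). Time passes only in rows, so rows that do not move let the fingers close. It gives the time, the measured TCP pose, the force, the opening and the grip force at its end, in the units of the state.
- readout.get_obs(): the state, without advancing time (a new reading comes with each control period).
- snapshot(name): name is "scene" or "side" or "wrist"; returns the picture (480x640x3 uint8, blue, green, red); there is no depth.
- calibration(name): a dict with "fx", "fy", "cx", "cy" (pixels), "view" (4x4, takes a point from world to camera coordinates). Camera axes: x right, y down, z forward; pixel columns grow to the right and rows downward; lengths in mm; the calibration is good to about 2 mm. A picture is of the moment at which its call begins: read the wrist's pose just before it. calibration takes no time and is no camera call; for the wrist camera it gives the pose at the moment of the call.
- order.sign_off(): hands the job in; it is judged then, once.
Trained networks look in the newest picture that a camera, given by its name, has taken for a name from the list of things; names that differ only in an ending like _2 or _b are one class to them, and where a whole thing is asked for, a point or a joint stands for the part that bears it (a point fixed in the world has none). Each returns a list of dicts, best first, with "p" (0 to 1); they miss things now and then, are a little off and sometimes report something else, mostly with a low value. They report only what shows in the picture. A call takes as long as a camera call. They do not tell look-alikes from the thing itself.
- nets.boxes_of(camera, label): "extent" ([left, top, width, height] as shares, 0 to 1, of the picture: columns of its width, rows of its height, round what is visible of it).
- nets.cut_out(camera, label): "region" (480x640 bool, what is visible of it) and "extent" ([left, top, width, height] as shares, 0 to 1, of the picture: columns of its width, rows of its height, round what is visible of it).
- nets.tip_of(camera, label): "at" ([column, row] as shares, 0 to 1, of the picture: columns of its width, rows of its height: a listed point, or the origin of a listed thing).
The state is a dict: "time_s": time; "q": joint angles; "dq": joint speeds; "joint_efforts": joint torques, N m; "ee_pos": TCP position; "ee_rot": TCP orientation; "force": force on the tool from outside, world axes, zero at the start; "ft_torque": the same for the moment, N m; "opening": finger opening in mm; "gripper_force": force on a finger pad.
Only numpy, scipy, OpenCV 4.12 (cv2) and the standard library are available. Lean on these libraries where they do the work, as an engineer would, in place of code of your own. Each camera call takes 0.05 s, during which the arm holds its last target. There are 200 camera calls.

## Working session

There is one attempt and no reset: what is moved stays moved. The work goes in short steps, Python scripts to look and compute and a tool call to move; the robot and the scene stay as the last step left them, time stands still between calls to the robot, and variables do not carry over. Pictures are saved under pics/ and viewed, at most 10 in all, crops included, and the job is handed in when it is done.

Besides the shell and the picture viewer there is one more tool, called after ">>>" by a JSON object that holds its "method" and its "body". send_rows: Moves the arm, as the interface text tells. Its arguments: {"type":"object","properties":{"plan":{"type":"array","items":{"type":"object","properties":{"claw":{"type":"number"},"x":{"type":"number"},"y":{"type":"number"},"z":{"type":"number"},"wx":{"type":"number"},"wy":{"type":"number"},"wz":{"type":"number"}}}},"grip_force":{"type":"number"}},"required":["plan"]}

```bash
ls; mkdir -p pics
python3 - <<'E'
from workcell import readout, snapshot, calibration, nets
import cv2, numpy as np
o=readout.get_obs(); print({k:np.round(v,3) for k,v in o.items()})
a=snapshot("scene"); b=snapshot("side")
cv2.imwrite("pics/scene.png",a); cv2.imwrite("pics/side.png",b)
for c in("scene","side","wrist"):
    k=calibration(c); print(c,[round(k[x],1) for x in("fx","fy","cx","cy")]); print(np.round(k["view"],3).tolist())
E
```

```text
pics
{'time_s': np.float64(0.0), 'q': array([-0.066,  0.537, -0.004,  1.539,  0.003,  1.067, -0.071]), 'dq': array([-0.001,  0.   ,  0.   , -0.   ,  0.001, -0.002, -0.001]), 'joint_efforts': array([-0.0000e+00, -5.7098e+01,  9.9000e-01, -2.5160e+01, -5.6000e-02,
        1.8000e-02,  0.0000e+00]), 'ee_pos': array([ 6.49440e+02, -1.90000e-02,  2.56569e+02]), 'ee_rot': array([-2.221e+00, -2.221e+00,  2.000e-03]), 'force': array([ 0.348,  0.164, -0.216]), 'ft_torque': array([ 0.014, -0.002,  0.037]), 'gripper_force': np.float64(0.0), 'opening': np.float64(88.172)}
scene [520.6, 520.6, 315.1, 247.7]
[[0.407, 0.913, 0.017, -187.945], [0.675, -0.288, -0.679, -211.822], [-0.615, 0.288, -0.734, 1924.249], [0.0, 0.0, 0.0, 1.0]]
side [553.8, 553.8, 330.8, 242.3]
[[-0.908, -0.418, -0.011, 457.957], [-0.246, 0.554, -0.795, 313.349], [0.339, -0.72, -0.606, 1379.784], [0.0, 0.0, 0.0, 1.0]]
wrist [338.3, 338.3, 322.2, 243.9]
[[1.0, -0.001, -0.003, -648.702], [-0.0, -0.965, 0.262, -34.972], [-0.003, -0.262, -0.965, 389.914], [0.0, 0.0, 0.0, 1.0]]
```

View pics/scene.png

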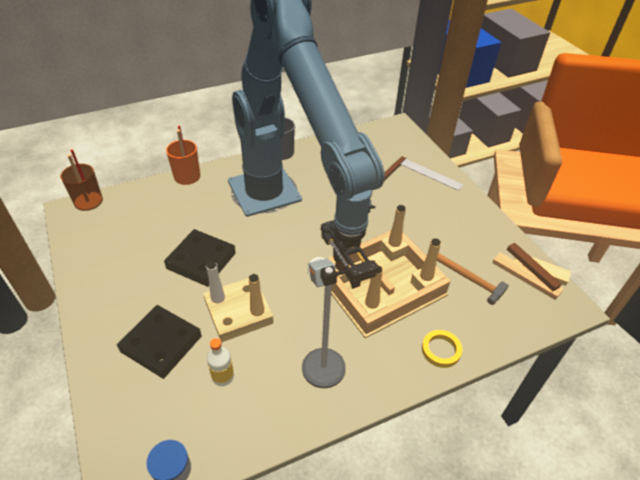

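View pics/side.png

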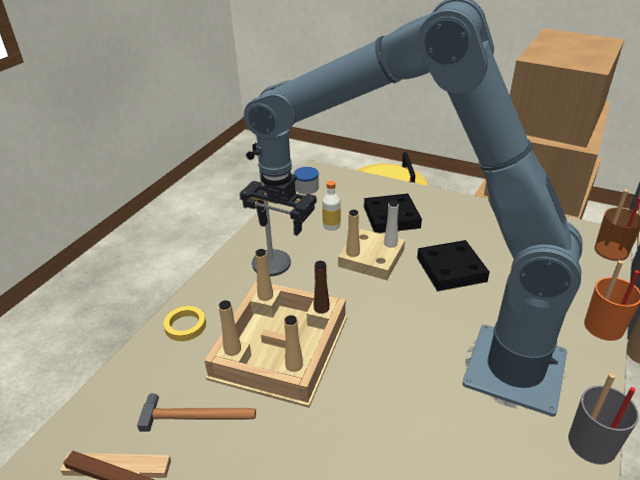

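The walnut leg (dark) is at about (320,287) in the side view and hidden behind the gripper in the scene view. The candidates in the side view are:
- Oak legs in the frame at (262,275), (230,328) and (293,343).
- The spare oak leg in the block at (353,233).
- The white leg in the block at (393,224).
- Black look-alike blocks at (392,212) and (452,264).
- A dark slat at bottom left, (105,465).

```bash
cat > h.py <<'E'
from workcell import readout, snapshot, calibration, nets
import cv2, numpy as np
S=np.array([640,480.])
def P(c):
    k=calibration(c); K=np.array([[k["fx"],0,k["cx"]],[0,k["fy"],k["cy"]],[0,0,1]]); return K,np.array(k["view"])
def proj(c,X):
    K,V=P(c) if isinstance(c,str) else c
    X=np.atleast_2d(X); p=(X@V[:3,:3].T+V[:3,3])@K.T; return p[:,:2]/p[:,2:]
def tri(obs):  # [(KV,uv),...]
    A=[]
    for (K,V),(u,v) in obs:
        M=K@V[:3]; A+= [u*M[2]-M[0], v*M[2]-M[1]]
    A=np.array(A); A/=np.linalg.norm(A[:,:3],axis=1)[:,None]
    return np.linalg.lstsq(A[:,:3],-A[:,3],rcond=None)[0]
def ray(c,uv,z):
    K,V=P(c) if isinstance(c,str) else c
    R,t=V[:3,:3],V[:3,3]; o=-R.T@t; d=R.T@np.linalg.inv(K)@[*uv,1]; return o+d*(z-o[2])/d[2]
E
python3 - <<'E'
from h import *
for c in("scene","side"):
    snapshot(c)
    for n in "walnut walnut_mid spare oak1 white frame block camera cam_head focus frame_hole0 frame_hole1 frame_hole2 frame_hole3 block_hole0 block_hole1".split():
        print(c,n,[(np.round(d["at"]*S,1).tolist(),round(d["p"],2)) for d in nets.tip_of(c,n)])
E
```

```text
scene walnut [([222.4, 377.6], 0.56), ([340.8, 265.9], 0.52), ([246.4, 288.9], 0.35)]
scene walnut_mid [([341.3, 250.6], 0.66), ([340.1, 267.9], 0.43)]
scene spare [([255.2, 314.1], 0.81)]
scene oak1 [([426.9, 279.6], 0.93), ([371.4, 300.9], 0.93), ([393.5, 244.9], 0.76), ([372.2, 304.8], 0.64)]
scene white [([217.5, 295.4], 0.86)]
scene frame [([382.6, 287.3], 0.7)]
scene block [([323.5, 372.1], 0.72), ([157.4, 345.3], 0.66), ([238.7, 308.7], 0.65), ([221.0, 295.0], 0.61), ([371.3, 308.1], 0.42)]
scene camera [([321.8, 367.0], 0.87)]
scene cam_head [([318.4, 267.2], 0.82), ([374.3, 299.5], 0.73)]
scene focus [([224.8, 324.1], 0.71), ([224.4, 374.8], 0.65), ([342.8, 266.7], 0.47), ([317.7, 267.3], 0.34)]
scene frame_hole0 [([395.6, 245.2], 0.82), ([425.8, 276.3], 0.73), ([340.5, 267.8], 0.6)]
scene frame_hole1 [([395.6, 245.2], 0.82), ([425.8, 276.3], 0.73), ([340.5, 267.8], 0.6)]
scene frame_hole2 [([395.6, 245.2], 0.82), ([425.8, 276.3], 0.73), ([340.5, 267.8], 0.6)]
scene frame_hole3 [([395.6, 245.2], 0.82), ([425.8, 276.3], 0.73), ([340.5, 267.8], 0.6)]
scene block_hole0 [([132.7
[... 1372 characters left out ...]
, 364.3], 0.94), ([268.2, 297.3], 0.71), ([231.6, 349.3], 0.62), ([320.6, 310.0], 0.59)]
side block_hole0 [([366.4, 236.9], 0.91), ([355.1, 253.4], 0.86), ([474.1, 267.5], 0.82), ([397.7, 196.9], 0.81), ([446.1, 271.3], 0.72), ([390.0, 244.6], 0.69), ([409.3, 214.5], 0.69), ([458.4, 249.4], 0.65), ([374.4, 201.8], 0.65), ([431.1, 250.2], 0.64), ([383.2, 214.6], 0.61), ([291.2, 363.1], 0.47)]
side block_hole1 [([366.4, 236.9], 0.91), ([355.1, 253.4], 0.86), ([474.1, 267.5], 0.82), ([397.7, 196.9], 0.81), ([446.1, 271.3], 0.72), ([390.0, 244.6], 0.69), ([409.3, 214.5], 0.69), ([458.4, 249.4], 0.65), ([374.4, 201.8], 0.65), ([431.1, 250.2], 0.64), ([383.2, 214.6], 0.61), ([291.2, 363.1], 0.47)]
```

```bash
cat > fit.py <<'E'
from h import *
from scipy.optimize import least_squares
C={c:P(c) for c in("scene","side")}
def T(p,L): 
    c,s=np.cos(p[2]),np.sin(p[2]); L=np.atleast_2d(L); return np.c_[p[0]+c*L[:,0]-s*L[:,1],p[1]+s*L[:,0]+c*L[:,1],L[:,2]]
def fit(obs,p0):
    f=lambda p:np.concatenate([(proj(C[c],T(p,L))[0]-uv) for c,L,uv in obs])
    r=least_squares(f,p0,loss="soft_l1"); return r.x,np.round(r.fun.reshape(-1,2),1)
E
python3 - <<'E'
from fit import *
t=lambda a,b:np.round(tri([(C["scene"],a),(C["side"],b)]),1)
pr={"wal_hole":([340.5,267.8],[320,309]),"wal_mid":([341.3,250.6],[319.6,289.5]),"spare":([255.2,314.1],[354.1,252.1]),"white":([217.5,295.4],[391,244]),
"oakA":([426.9,279.6],[232.2,346.2]),"oakB":([393.5,244.9],[292,363.9]),"oakC":([371.4,300.9],[266.9,296]),"free":([246.6,287.9],[380,262]),"free2":([225,323.2],[366.4,236.9]),"cam":([321.8,367],[272,264.1])}
for k,v in pr.items(): print(k,t(*v))
# yaw-unknown: holes by triangulated points
H=lambda sx,sy:[80*sx,100*sy,72]
A=t(*pr["oakA"]);B=t(*pr["oakB"]);Cc=t(*pr["oakC"]);W=t(*pr["wal_hole"])
print(np.round(ray("side",[320,309],72),1))
for n,d in (("A-B",A-B),("A-C",A-Cc),("B-W",B-W),("C-W",Cc-W)): print(n,np.linalg.norm(d[:2]),np.degrees(np.arctan2(d[1],d[0])))
E
```

```text
wal_hole [501.4  67.8  65.9]
wal_mid [498.2  69.4 138.5]
spare [ 532.2 -225.4   32.2]
white [ 436.2 -303.8   41.6]
oakA [643.4 280.3  69.8]
oakB [481.6 264.   67.1]
oakC [651.9  90.3  73.1]
free [ 438.5 -214.6   35.4]
free2 [ 527.1 -314.7   31. ]
cam [ 7.536e+02 -1.090e+02  5.000e-01]
[499.8  75.3  72. ]
A-B 162.61897183293217 5.7526630898092606
A-C 190.19003654240146 92.56152428698209
B-W 197.1965516939888 95.76263288659844
C-W 152.17259937321174 8.502839155857531
```

Run:
```python
from fit import *
ob=[]
def add(L,a,b):
    if a is not None: ob.append(("scene",L,a))
    if b is not None: ob.append(("side",L,b))
add([80,100,72],[426.4,278],[232,347.7]);add([-80,100,72],[394.5,245],[292.7,364]);add([80,-100,72],[371.4,300.9],[267.5,296.6]);add([-80,-100,72],[340.5,267.8],[320,309.2]);add([-80,-100,132],[341.3,250.6],[319.6,289.5])
p,r=fit(ob,[570,175,.1]);print("frame",p.round(3),r.tolist());print(T(p,[-80,-100,72]).round(1))
ob=[]
add([45,45,40],[255.2,314.1],[354.6,252.7]);add([-45,-45,40],[217.3,297],[391,244]);add([-45,45,40],[246.6,287.9],None);add([45,-45,40],[225,323.2],[366.4,236.9])
p,r=fit(ob,[480,-265,0.]);print("block",p.round(3),r.tolist());print(T(p,[[45,45,40],[-45,45,40],[45,-45,40],[-45,-45,40]]).round(1))
# camera head masks
for c in("scene","side"):
    snapshot(c)
    for n in("cam_head","camera"):
        for d in nets.cut_out(c,n)[:2]: print(c,n,d["p"],(np.array(d["extent"])*[640,480,640,480]).round(1))
s=snapshot("scene")[225:305,290:400]; w=snapshot("side")[240:330,280:370]
cv2.imwrite("pics/c1.png",np.hstack([cv2.resize(s,(440,320),interpolation=cv2.INTER_CUBIC),cv2.resize(w,(320,320),interpolation=cv2.INTER_CUBIC)]))
```

```text
frame [5.68690e+02 1.76674e+02 1.03000e-01] [[-0.3, -0.9], [-0.3, 0.1], [0.2, -1.9], [-0.0, -0.1], [-0.6, 2.4], [-2.0, -2.0], [0.8, -1.5], [1.2, -1.7], [1.1, 2.4], [1.1, 1.1]]
[[499.4  69.   72. ]]
block [ 4.84310e+02 -2.63856e+02 -4.80000e-02] [[0.1, -2.9], [-1.8, -1.2], [-0.1, -0.4], [0.4, -0.4], [-0.0, 0.3], [-0.1, -3.0], [-1.3, -1.1]]
[[ 531.4 -221.1   40. ]
 [ 441.5 -216.8   40. ]
 [ 527.1 -311.    40. ]
 [ 437.2 -306.6   40. ]]
scene cam_head 0.77 [306.8 258.9  27.2  29.7]
scene camera 0.76 [300.6 257.7  52.6 130.5]
side cam_head 0.57 [209.1 281.5 139.2 125.9]
side camera 0.79 [245.9 141.7  43.8 131.7]
side camera 0.7 [336.7 226.6  68.7  54.7]
```

View pics/c1.png

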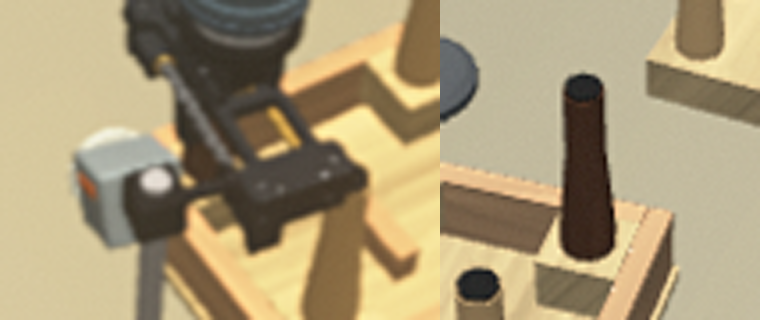

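The close crop confirms the choice: the leg at side (320,287) is dark brown, in the frame's -x -y mortise at about (499,69). I'm moving above it now.

>>> {"method": "send_rows", "body": {"plan": [{"z": -0.035,"claw": -1},{"z": -0.035},{"x": 0.012,"y": -0.025},{"x": 0.012,"y": -0.025},{"x": 0.012,"y": -0.025},{"x": 0.012,"y": -0.025},{"x": 0.012,"y": -0.025},{"x": 0.01,"y": -0.025},{},{}], "grip_force": 25}}

```text
validation failed for argument at $.pl...
```

Run:
```python
from h import *
o=readout.get_obs(); print(o["time_s"],o["ee_pos"].round(1),o["ee_rot"].round(3),o["opening"])
k=P("wrist"); im=snapshot("wrist"); cv2.imwrite("pics/w1.png",im)
for n in("walnut","walnut_mid","oak1","frame_hole0"):
    print(n,[((np.array(d["at"])*S).round(1).tolist(),round(d["p"],2)) for d in nets.tip_of("wrist",n)])
R=k[1][:3,:3];print("cam",(-R.T@k[1][:3,3]).round(1))
print("pred",proj(k,[[499.4,69,72],[499.4,69,222]]).round(1))
g=cv2.cvtColor(im,cv2.COLOR_BGR2HSV)
s=snapshot("scene")[200:420,270:470]; cv2.imwrite("pics/s2.png",cv2.resize(s,None,fx=2.5,fy=2.5))
```

```text
2.2 [650.   -0.  257.4] [ 2.221  2.221 -0.   ] 88.49610172611881
walnut [([153.8, 147.5], 0.93)]
walnut_mid [([114.2, 149.5], 0.88)]
oak1 [([331.6, 125.8], 0.9)]
frame_hole0 [([221.3, 396.8], 0.59)]
cam [650.1  67.6 384.6]
pred [[153.6 150.7]
 [ -2.5 149.5]]
```

View pics/w1.png

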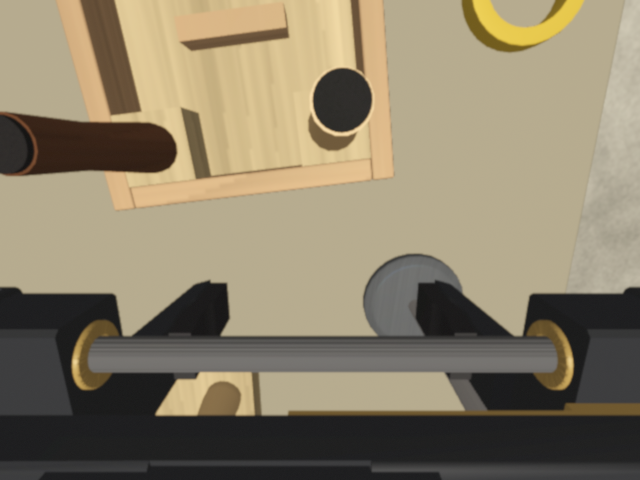

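View pics/s2.png

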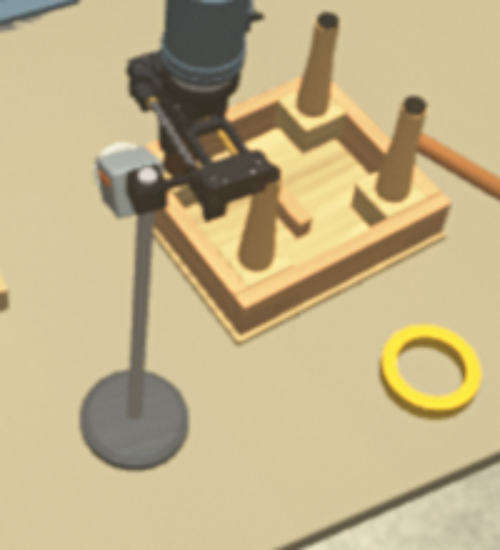

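The wrist view shows the walnut leg's shoulder at (153,148), close to my prediction of (154,151), and an oak leg at (340,100). The move was refused, so I'll resend it with complete rows.

>>> {"method": "send_rows", "body": {"plan": [{"x": 0,"y": 0,"z": -0.035,"wx": 0,"wy": 0,"wz": 0,"claw": -1},{"x": 0,"y": 0,"z": -0.035,"wx": 0,"wy": 0,"wz": 0,"claw": -1},{"x": 0.012,"y": -0.025,"z": 0,"wx": 0,"wy": 0,"wz": 0,"claw": -1},{"x": 0.012,"y": -0.025,"z": 0,"wx": 0,"wy": 0,"wz": 0,"claw": -1},{"x": 0.012,"y": -0.025,"z": 0,"wx": 0,"wy": 0,"wz": 0,"claw": -1},{"x": 0.012,"y": -0.025,"z": 0,"wx": 0,"wy": 0,"wz": 0,"claw": -1},{"x": 0.012,"y": -0.025,"z": 0,"wx": 0,"wy": 0,"wz": 0,"claw": -1},{"x": 0.01,"y": -0.025,"z": 0,"wx": 0,"wy": 0,"wz": 0,"claw": -1},{"x": 0,"y": 0,"z": 0,"wx": 0,"wy": 0,"wz": 0,"claw": -1}], "grip_force": 25}}

```text
time_s: 3.4
ee_pos: [497.5, 71.6, 327.7]
ee_rot: [-2.217, -2.224, 0.0]
force: [0.4, -0.5, -0.3]
opening: 88.3
gripper_force: 0.0
```

```bash
cat >> h.py <<'E'
def look(cam,names):
    k=P(cam); im=snapshot(cam)
    for n in names: print(n,[((np.array(d["at"])*S).round(1).tolist(),round(d["p"],2)) for d in nets.tip_of(cam,n)])
    return k,im
def foot(im,k,X,z=222,r=15,verbose=1):
    """black glide disc near predicted world XY at height z -> world point"""
    uv=proj(k,[[X[0],X[1],z]])[0]; rp=np.linalg.norm(proj(k,[[X[0]+r,X[1],z]])[0]-uv)
    g=cv2.GaussianBlur(im,(5,5),0).max(axis=2); m=((g<48)*255).astype(np.uint8)
    n,l,st,ce=cv2.connectedComponentsWithStats(m)
    i=min([j for j in range(1,n) if st[j,4]>0.3*np.pi*rp**2] or [0],key=lambda j:np.hypot(*(ce[j]-uv)))
    c,rr=cv2.minEnclosingCircle(np.argwhere(l==i)[:,::-1].astype(np.float32))
    if verbose: print("pred",uv.round(1),"r",round(rp,1),"found",ce[i].round(1),"enc",np.round(c,1),round(rr,1),"area r",round((st[i,4]/np.pi)**.5,1))
    return ray(k,ce[i],z)
E
python3 - <<'E'
from h import *
k,im=look("wrist",["walnut","walnut_mid","frame_hole0"])
cv2.imwrite("pics/w2.png",im)
print(foot(im,k,[499.5,71]).round(1))
print("pred mid/shoulder",proj(k,[[499.5,70,132],[499.5,70,72]]).round(1))
for c in("scene","side"):
    k,im=look(c,["walnut","cam_head","camera"])
E
```

```text
walnut [([325.1, 214.5], 0.58)]
walnut_mid [([328.1, 224.7], 0.96)]
frame_hole0 []
pred [325.5 250.8] r 20.9 found [326.3 249.4] enc [326.1 249.4] 16.0 area r 15.7
[500.   72.1 222. ]
pred mid/shoulder [[324.8 225.9]
 [324.5 214.9]]
walnut [([341.7, 266.2], 0.7)]
cam_head [([318.7, 269.8], 0.64)]
camera [([322.8, 366.1], 0.79), ([258.4, 312.5], 0.63)]
walnut [([320.3, 304.2], 0.68)]
cam_head [([283.5, 172.0], 0.78), ([366.0, 236.7], 0.75), ([319.5, 294.2], 0.34)]
camera [([272.9, 262.1], 0.71), ([318.2, 308.7], 0.55)]
```

View pics/w2.png

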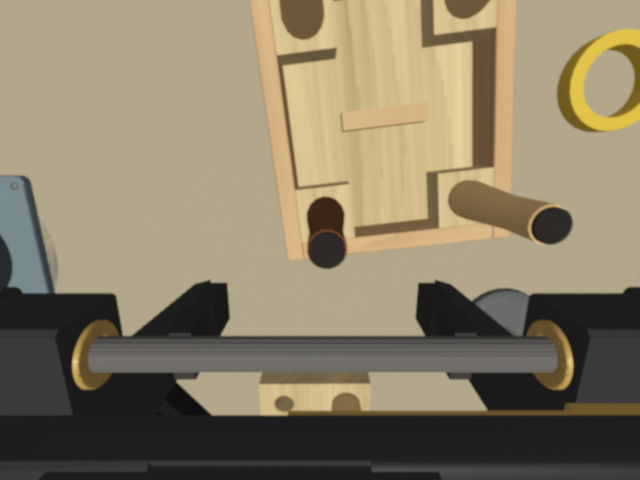

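The wrist view shows the walnut foot disc centred at (326,249) between the open fingers, which puts it at about (500,72) at foot height. I'll go down and grasp it.

>>> {"method": "send_rows", "body": {"plan": [{"x": 0.001,"y": 0,"z": 0.02,"wx": 0,"wy": 0,"wz": 0,"claw": -1},{"x": 0,"y": 0,"z": 0.03,"wx": 0,"wy": 0,"wz": 0,"claw": -1},{"x": 0,"y": 0,"z": 0.03,"wx": 0,"wy": 0,"wz": 0,"claw": -1},{"x": 0,"y": 0,"z": 0.03,"wx": 0,"wy": 0,"wz": 0,"claw": -1},{"x": 0,"y": 0,"z": 0.029,"wx": 0,"wy": 0,"wz": 0,"claw": -1},{"x": 0,"y": 0,"z": 0,"wx": 0,"wy": 0,"wz": 0,"claw": -1},{"x": 0,"y": 0,"z": 0,"wx": 0,"wy": 0,"wz": 0,"claw": -1}]}}

```text
time_s: 4.7
ee_pos: [500.2, 71.0, 188.8]
ee_rot: [-2.221, -2.221, 0.001]
force: [0.0, 0.4, 1.2]
opening: 88.4
gripper_force: 0.0
```

>>> {"method": "send_rows", "body": {"plan": [{"x": 0,"y": 0,"z": 0,"wx": 0,"wy": 0,"wz": 0,"claw": 1},{"x": 0,"y": 0,"z": 0,"wx": 0,"wy": 0,"wz": 0,"claw": 1},{"x": 0,"y": 0,"z": 0,"wx": 0,"wy": 0,"wz": 0,"claw": 1},{"x": 0,"y": 0,"z": 0,"wx": 0,"wy": 0,"wz": 0,"claw": 1},{"x": 0,"y": 0,"z": 0,"wx": 0,"wy": 0,"wz": 0,"claw": 1},{"x": 0,"y": 0,"z": 0,"wx": 0,"wy": 0,"wz": 0,"claw": 1},{"x": 0,"y": 0,"z": 0,"wx": 0,"wy": 0,"wz": 0,"claw": 1}]}}

```text
time_s: 5.4
ee_pos: [500.0, 71.0, 188.4]
ee_rot: [2.221, 2.222, -0.0]
force: [-0.3, 0.2, 1.0]
opening: 34.0
gripper_force: 0.0
```

>>> {"method": "send_rows", "body": {"plan": [{"x": 0,"y": 0,"z": 0,"wx": 0,"wy": 0,"wz": 0,"claw": 1},{"x": 0,"y": 0,"z": 0,"wx": 0,"wy": 0,"wz": 0,"claw": 1},{"x": 0,"y": 0,"z": 0,"wx": 0,"wy": 0,"wz": 0,"claw": 1},{"x": 0,"y": 0,"z": -0.01,"wx": 0,"wy": 0,"wz": 0,"claw": 1},{"x": 0,"y": 0,"z": -0.02,"wx": 0,"wy": 0,"wz": 0,"claw": 1},{"x": 0,"y": 0,"z": -0.025,"wx": 0,"wy": 0,"wz": 0,"claw": 1},{"x": 0,"y": 0,"z": -0.025,"wx": 0,"wy": 0,"wz": 0,"claw": 1},{"x": 0,"y": 0,"z": -0.025,"wx": 0,"wy": 0,"wz": 0,"claw": 1},{"x": 0,"y": 0,"z": 0,"wx": 0,"wy": 0,"wz": 0,"claw": 1}]}}

```text
time_s: 6.3
ee_pos: [501.8, 71.3, 297.0]
ee_rot: [2.219, 2.219, 0.008]
force: [-0.0, -0.4, -1.8]
opening: 29.4
gripper_force: 25.0
```

The walnut leg is held (opening 29.4, 25 N). I'll refine the block's hole positions before parking it.

Run:
```python
from fit import *
out=[]
L=np.array([[45,45,40],[-45,45,40],[45,-45,40],[-45,-45,40]])
p=[484.31,-263.86,-.048]
for c,(x,y) in (("scene",(190,250)),("side",(325,200))):
    k,im=look(c,["spare","white","block_hole0"])
    big=cv2.resize(im[y:y+90,x:x+95],None,fx=4.2,fy=4.2,interpolation=cv2.INTER_CUBIC)
    for a in np.linspace(0,2*np.pi,24,endpoint=False):
        for h in T(p,L+[14*np.cos(a),14*np.sin(a),0]): 
            u=proj(C[c],h)[0]; cv2.circle(big,tuple(int(v) for v in ((u-[x,y]+.5)*4.2)),1,(0,0,255),-1)
    for h in T(p,[[-80,-80,40],[80,-80,40],[80,80,40],[-80,80,40],[-80,80,0],[80,80,0]]):
        u=proj(C[c],h)[0]; cv2.circle(big,tuple(int(v) for v in ((u-[x,y]+.5)*4.2)),3,(255,0,0),-1)
    out.append(big)
cv2.imwrite("pics/blk.png",np.hstack(out))
```

```text
spare [([258.1, 311.1], 0.71), ([465.1, 272.5], 0.27), ([425.8, 275.2], 0.21)]
white [([217.9, 298.1], 0.59)]
block_hole0 [([248.8, 284.9], 0.97), ([215.9, 298.2], 0.93), ([153.9, 315.2], 0.92), ([204.6, 263.9], 0.89), ([198.4, 236.7], 0.88), ([223.5, 250.6], 0.87), ([259.1, 308.8], 0.83), ([161.3, 355.2], 0.75), ([181.3, 331.0], 0.63), ([225.2, 324.2], 0.59), ([135.4, 338.8], 0.58), ([182.6, 255.0], 0.56)]
spare [([352.9, 252.8], 0.72), ([283.3, 170.9], 0.69), ([372.6, 258.6], 0.21)]
white [([389.2, 246.5], 0.58), ([391.2, 242.8], 0.56)]
block_hole0 [([431.6, 252.9], 0.91), ([388.6, 244.4], 0.9), ([473.0, 265.6], 0.9), ([380.6, 259.0], 0.86), ([409.3, 216.6], 0.79), ([447.5, 271.1], 0.72), ([459.7, 247.2], 0.68), ([364.9, 238.2], 0.65), ([379.9, 214.7], 0.65), ([373.4, 202.0], 0.62), ([355.6, 250.9], 0.58), ([398.8, 198.4], 0.58)]
```

View pics/blk.png

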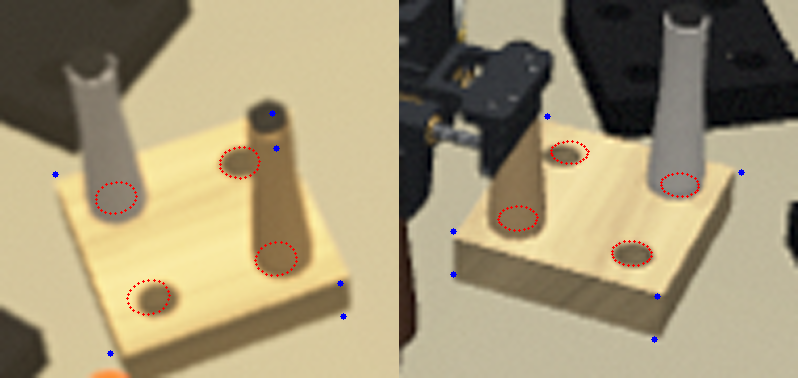

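Run:
```python
from fit import *
ob=[("scene",[45,-45,40],[226.9,320.7]),("scene",[-45,45,40],[246.6,288.2]),("side",[45,-45,40],[364.7,235.7]),("side",[-45,45,40],[380.2,259.7]),
("scene",[-80,-80,40],[203.8,294.7]),("scene",[80,-80,40],[219.3,333.3]),("scene",[80,80,40],[272.8,316.9]),
("side",[80,80,40],[337.8,256.6]),("side",[-80,80,40],[386.2,270]),("side",[-80,-80,40],[405.2,240.5])]
p,r=fit(ob,[484,-264,-.05]);print(p.round(3),r.tolist());print(T(p,[[45,45,40],[-45,45,40],[45,-45,40],[-45,-45,40]]).round(1))
for i in(0,1): print(tri([(C["scene"],ob[i][2]),(C["side"],ob[i+2][2])]).round(1))
print(readout.get_obs()["ee_pos"].round(1))
```

```text
[ 4.85691e+02 -2.60749e+02 -8.00000e-03] [[-0.0, -0.2], [0.4, -0.2], [-1.1, 0.7], [-0.3, 0.5], [-0.7, -2.5], [-0.8, 0.9], [-0.3, -1.1], [-0.7, -0.6], [0.5, 0.2], [-0.5, -0.4]]
[[ 531.  -216.1   40. ]
 [ 441.  -215.4   40. ]
 [ 530.3 -306.1   40. ]
 [ 440.3 -305.4   40. ]]
[ 529.2 -307.5   40.8]
[ 441.1 -217.    40.2]
[499.5  70.9 292.5]
```

>>> {"method": "send_rows", "body": {"plan": [{"x": -0.02,"y": -0.004,"z": 0,"wx": 0,"wy": 0,"wz": 0,"claw": 1},{"x": -0.037,"y": -0.008,"z": 0,"wx": 0,"wy": 0,"wz": 0,"claw": 1},{"x": -0.04,"y": -0.008,"z": 0,"wx": 0,"wy": 0,"wz": 0,"claw": 1},{"x": -0.04,"y": -0.008,"z": 0,"wx": 0,"wy": 0,"wz": 0,"claw": 1},{"x": -0.04,"y": -0.008,"z": 0,"wx": 0,"wy": 0,"wz": 0,"claw": 1},{"x": -0.04,"y": -0.008,"z": 0,"wx": 0,"wy": 0,"wz": 0,"claw": 1},{"x": -0.04,"y": -0.008,"z": 0,"wx": 0,"wy": 0,"wz": 0,"claw": 1},{"x": -0.02,"y": -0.004,"z": 0,"wx": 0,"wy": 0,"wz": 0,"claw": 1},{"x": -0.01,"y": -0.003,"z": 0,"wx": 0,"wy": 0,"wz": 0,"claw": 1},{"x": 0,"y": 0,"z": 0,"wx": 0,"wy": 0,"wz": 0,"claw": 1}]}}

```text
time_s: 7.7
ee_pos: [440.5, -216.8, 293.1]
ee_rot: [-2.223, -2.219, 0.001]
force: [0.3, 0.6, -0.9]
opening: 29.5
gripper_force: 25.0
```

>>> {"method": "send_rows", "body": {"plan": [{"x": 0,"y": 0,"z": 0.025,"wx": 0,"wy": 0,"wz": 0,"claw": 1},{"x": 0,"y": 0,"z": 0.035,"wx": 0,"wy": 0,"wz": 0,"claw": 1},{"x": 0,"y": 0,"z": 0.03,"wx": 0,"wy": 0,"wz": 0,"claw": 1},{"x": 0,"y": 0,"z": 0.01,"wx": 0,"wy": 0,"wz": 0,"claw": 1},{"x": 0,"y": 0,"z": 0,"wx": 0,"wy": 0,"wz": 0,"claw": 1},{"x": 0,"y": 0,"z": 0,"wx": 0,"wy": 0,"wz": 0,"claw": 1}]}}

```text
time_s: 8.3
ee_pos: [442.0, -215.6, 194.5]
ee_rot: [2.219, 2.222, 0.001]
force: [0.2, -0.0, -0.6]
opening: 29.6
gripper_force: 25.0
```

>>> {"method": "send_rows", "body": {"plan": [{"x": 0,"y": 0,"z": 0.008,"wx": 0,"wy": 0,"wz": 0,"claw": 1},{"x": 0,"y": 0,"z": 0.008,"wx": 0,"wy": 0,"wz": 0,"claw": 1},{"x": 0,"y": 0,"z": 0.008,"wx": 0,"wy": 0,"wz": 0,"claw": 1},{"x": 0,"y": 0,"z": 0.008,"wx": 0,"wy": 0,"wz": 0,"claw": 1},{"x": 0,"y": 0,"z": 0.003,"wx": 0,"wy": 0,"wz": 0,"claw": 1},{"x": 0,"y": 0,"z": 0,"wx": 0,"wy": 0,"wz": 0,"claw": 1}]}}

```text
time_s: 8.9
ee_pos: [440.6, -215.9, 157.8]
ee_rot: [-2.221, -2.221, 0.001]
force: [0.0, 0.2, -1.4]
opening: 29.6
gripper_force: 25.0
```

>>> {"method": "send_rows", "body": {"plan": [{"x": 0,"y": 0,"z": 0.002,"wx": 0,"wy": 0,"wz": 0,"claw": 1},{"x": 0,"y": 0,"z": 0,"wx": 0,"wy": 0,"wz": 0,"claw": -0.3},{"x": 0,"y": 0,"z": 0,"wx": 0,"wy": 0,"wz": 0,"claw": -0.3},{"x": 0,"y": 0,"z": 0,"wx": 0,"wy": 0,"wz": 0,"claw": -0.3},{"x": 0,"y": 0,"z": 0,"wx": 0,"wy": 0,"wz": 0,"claw": -0.3},{"x": 0,"y": 0,"z": -0.02,"wx": 0,"wy": 0,"wz": 0,"claw": -0.3},{"x": 0,"y": 0,"z": -0.03,"wx": 0,"wy": 0,"wz": 0,"claw": -0.3},{"x": 0,"y": 0,"z": -0.03,"wx": 0,"wy": 0,"wz": 0,"claw": -0.3},{"x": 0,"y": 0,"z": -0.03,"wx": 0,"wy": 0,"wz": 0,"claw": -0.3},{"x": 0,"y": 0,"z": -0.02,"wx": 0,"wy": 0,"wz": 0,"claw": -0.3}]}}

```text
time_s: 9.9
ee_pos: [441.5, -216.3, 288.7]
ee_rot: [2.22, 2.22, 0.002]
force: [0.2, 0.4, -0.2]
opening: 57.2
gripper_force: 0.0
```

>>> {"method": "send_rows", "body": {"plan": [{"x": 0,"y": 0.03,"z": 0,"wx": 0,"wy": 0,"wz": 0,"claw": -0.5},{"x": 0,"y": 0.03,"z": 0,"wx": 0,"wy": 0,"wz": 0,"claw": -0.5},{"x": 0,"y": 0.03,"z": 0,"wx": 0,"wy": 0,"wz": 0,"claw": -0.5},{"x": 0,"y": 0,"z": 0,"wx": 0,"wy": 0,"wz": 0,"claw": -0.5},{"x": 0,"y": 0,"z": 0,"wx": 0,"wy": 0,"wz": 0,"claw": -0.5}]}}

```text
time_s: 10.4
ee_pos: [530.7, -215.9, 286.0]
ee_rot: [-2.22, -2.221, 0.001]
force: [-0.7, -0.0, 0.1]
opening: 66.2
gripper_force: 0.0
```

Run:
```python
from h import *
o=readout.get_obs(); print(o["time_s"],o["ee_pos"].round(1),o["opening"])
k,im=look("wrist",["spare","walnut","frame_hole0","block_hole0"])
cv2.imwrite("pics/w3.png",im)
print("spare",foot(im,k,[531,-216],190).round(1))
print("walnut",foot(im,k,[441,-216],190).round(1))
for c in("scene","side"): look(c,["walnut","spare"])
```

```text
10.4 [ 530.7 -215.9  286. ] 66.16215561581038
spare [([325.1, 211.4], 0.93)]
walnut [([241.6, 214.9], 0.66)]
frame_hole0 []
block_hole0 [([249.4, 290.1], 0.88), ([322.0, 288.6], 0.86), ([28.8, 288.2], 0.75), ([79.4, 236.9], 0.71), ([133.9, 296.4], 0.69), ([257.8, 415.7], 0.68), ([307.8, 379.1], 0.62)]
pred [323.2 253.9] r 21.8 found [424.5 313.1] enc [435. 310.] 45.8 area r 29.0
spare [ 604.3 -260.7  190. ]
pred [192.7 253.9] r 21.7 found [220.1 313. ] enc [209.5 310. ] 45.9 area r 29.1
walnut [ 456.3 -260.7  190. ]
walnut [([248.6, 287.0], 0.76), ([244.4, 286.5], 0.46)]
spare [([257.3, 313.6], 0.97), ([394.1, 242.6], 0.23)]
walnut [([377.0, 257.9], 0.74)]
spare [([353.6, 252.1], 0.64)]
```

View pics/w3.png

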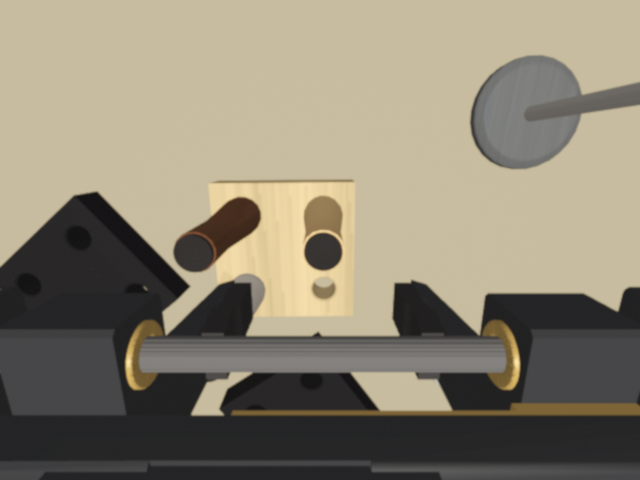

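The wrist view shows the walnut leg parked upright in the block with its foot at (194,252). The spare's foot at (323,251) is centred between the fingers, and the white leg is untouched. I'll grasp the spare.

>>> {"method": "send_rows", "body": {"plan": [{"x": 0.001,"y": 0,"z": 0.02,"wx": 0,"wy": 0,"wz": 0,"claw": -0.5},{"x": 0,"y": 0,"z": 0.03,"wx": 0,"wy": 0,"wz": 0,"claw": -0.5},{"x": 0,"y": 0,"z": 0.03,"wx": 0,"wy": 0,"wz": 0,"claw": -0.5},{"x": 0,"y": 0,"z": 0.03,"wx": 0,"wy": 0,"wz": 0,"claw": -0.5},{"x": 0,"y": 0,"z": 0.02,"wx": 0,"wy": 0,"wz": 0,"claw": -0.5},{"x": 0,"y": 0,"z": 0,"wx": 0,"wy": 0,"wz": 0,"claw": 1},{"x": 0,"y": 0,"z": 0,"wx": 0,"wy": 0,"wz": 0,"claw": 1},{"x": 0,"y": 0,"z": 0,"wx": 0,"wy": 0,"wz": 0,"claw": 1},{"x": 0,"y": 0,"z": 0,"wx": 0,"wy": 0,"wz": 0,"claw": 1},{"x": 0,"y": 0,"z": 0,"wx": 0,"wy": 0,"wz": 0,"claw": 1}]}}

```text
time_s: 11.95
ee_pos: [531.6, -215.2, 157.5]
ee_rot: [2.22, 2.22, 0.001]
force: [-0.2, -0.1, 4.2]
opening: 29.5
gripper_force: 25.0
```

>>> {"method": "send_rows", "body": {"plan": [{"x": 0,"y": 0,"z": 0,"wx": 0,"wy": 0,"wz": 0,"claw": 1},{"x": 0,"y": 0,"z": 0,"wx": 0,"wy": 0,"wz": 0,"claw": 1},{"x": 0,"y": 0,"z": 0,"wx": 0,"wy": 0,"wz": 0,"claw": 1},{"x": 0,"y": 0,"z": -0.01,"wx": 0,"wy": 0,"wz": 0,"claw": 1},{"x": 0,"y": 0,"z": -0.025,"wx": 0,"wy": 0,"wz": 0,"claw": 1},{"x": 0,"y": 0,"z": -0.03,"wx": 0,"wy": 0,"wz": 0,"claw": 1},{"x": 0,"y": 0,"z": -0.03,"wx": 0,"wy": 0,"wz": 0,"claw": 1},{"x": 0,"y": 0,"z": -0.03,"wx": 0,"wy": 0,"wz": 0,"claw": 1},{"x": 0,"y": 0,"z": -0.015,"wx": 0,"wy": 0,"wz": 0,"claw": 1},{"x": 0,"y": 0,"z": 0,"wx": 0,"wy": 0,"wz": 0,"claw": 1}]}}

```text
time_s: 12.95
ee_pos: [532.1, -215.5, 299.2]
ee_rot: [2.219, 2.218, 0.004]
force: [-0.0, -0.2, -1.1]
opening: 29.5
gripper_force: 25.0
```

Run:
```python
from fit import *
o=readout.get_obs(); print(o["ee_pos"].round(1))
out=[]
for c in("scene","side"):
    k,im=look(c,["frame_hole0"])
    u0=proj(C[c],[500,70.5,72])[0]; x,y=(u0-25).astype(int)
    big=cv2.resize(im[y:y+50,x:x+50],None,fx=8,fy=8,interpolation=cv2.INTER_CUBIC)
    for a in np.linspace(0,2*np.pi,24,endpoint=False):
        u=proj(C[c],[500+14*np.cos(a),70.5+14*np.sin(a),72])[0]; cv2.circle(big,tuple(int(v) for v in ((u-[x,y]+.5)*8)),1,(0,0,255),-1)
    out.append(big); print(c,u0.round(1),x,y)
cv2.imwrite("pics/hole.png",np.hstack(out))
```

```text
[ 532.1 -215.5  299.2]
frame_hole0 [([425.6, 277.0], 0.92), ([343.5, 267.9], 0.78), ([396.0, 245.9], 0.66), ([374.1, 304.8], 0.64)]
scene [341.8 266.3] 316 241
frame_hole0 [([234.4, 349.0], 0.95), ([319.3, 310.2], 0.85), ([267.6, 296.4], 0.75)]
side [320.7 307.8] 295 282
```

View pics/hole.png

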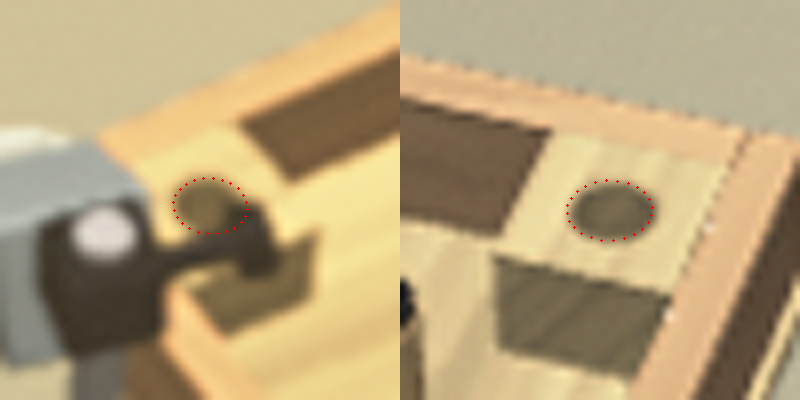

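The overlay shows (500, 70.5) matches the empty mortise in both views (scene circle at (210,206), side circle at (611,211) in the crop). I'll move the spare there.

>>> {"method": "send_rows", "body": {"plan": [{"x": 0.02,"y": -0.004,"z": 0,"wx": 0,"wy": 0,"wz": 0,"claw": 1},{"x": 0.037,"y": -0.004,"z": 0,"wx": 0,"wy": 0,"wz": 0,"claw": 1},{"x": 0.04,"y": -0.004,"z": 0,"wx": 0,"wy": 0,"wz": 0,"claw": 1},{"x": 0.04,"y": -0.004,"z": 0,"wx": 0,"wy": 0,"wz": 0,"claw": 1},{"x": 0.04,"y": -0.004,"z": 0,"wx": 0,"wy": 0,"wz": 0,"claw": 1},{"x": 0.04,"y": -0.004,"z": 0,"wx": 0,"wy": 0,"wz": 0,"claw": 1},{"x": 0.04,"y": -0.004,"z": 0,"wx": 0,"wy": 0,"wz": 0,"claw": 1},{"x": 0.02,"y": -0.003,"z": 0,"wx": 0,"wy": 0,"wz": 0,"claw": 1},{"x": 0.0085,"y": 0,"z": 0,"wx": 0,"wy": 0,"wz": 0,"claw": 1},{"x": 0,"y": 0,"z": 0,"wx": 0,"wy": 0,"wz": 0,"claw": 1}]}}

```text
time_s: 14.15
ee_pos: [499.7, 71.0, 295.7]
ee_rot: [-2.219, -2.223, 0.002]
force: [0.6, -0.7, -0.4]
opening: 29.3
gripper_force: 25.0
```

>>> {"method": "send_rows", "body": {"plan": [{"x": 0,"y": 0,"z": 0.02,"wx": 0,"wy": 0,"wz": 0,"claw": 1},{"x": 0,"y": 0,"z": 0.025,"wx": 0,"wy": 0,"wz": 0,"claw": 1},{"x": 0,"y": 0,"z": 0.015,"wx": 0,"wy": 0,"wz": 0,"claw": 1},{"x": 0,"y": 0,"z": 0.006,"wx": 0,"wy": 0,"wz": 0,"claw": 1},{"x": 0,"y": 0,"z": 0,"wx": 0,"wy": 0,"wz": 0,"claw": 1},{"x": 0,"y": 0,"z": 0,"wx": 0,"wy": 0,"wz": 0,"claw": 1}]}}

```text
time_s: 14.75
ee_pos: [500.6, 69.8, 231.0]
ee_rot: [2.222, 2.22, 0.001]
force: [0.1, -0.3, -0.4]
opening: 29.5
gripper_force: 25.0
```

>>> {"method": "send_rows", "body": {"plan": [{"x": 0,"y": 0,"z": 0.008,"wx": 0,"wy": 0,"wz": 0,"claw": 1},{"x": 0,"y": 0,"z": 0.008,"wx": 0,"wy": 0,"wz": 0,"claw": 1},{"x": 0,"y": 0,"z": 0.008,"wx": 0,"wy": 0,"wz": 0,"claw": 1},{"x": 0,"y": 0,"z": 0.008,"wx": 0,"wy": 0,"wz": 0,"claw": 1},{"x": 0,"y": 0,"z": 0.006,"wx": 0,"wy": 0,"wz": 0,"claw": 1},{"x": 0,"y": 0,"z": 0,"wx": 0,"wy": 0,"wz": 0,"claw": 1}]}}

```text
time_s: 15.35
ee_pos: [499.4, 70.4, 191.4]
ee_rot: [-2.221, -2.221, 0.002]
force: [0.8, 0.5, -0.9]
opening: 29.3
gripper_force: 25.0
```

>>> {"method": "send_rows", "body": {"plan": [{"x": 0,"y": 0,"z": 0.002,"wx": 0,"wy": 0,"wz": 0,"claw": 1},{"x": 0,"y": 0,"z": 0.002,"wx": 0,"wy": 0,"wz": 0,"claw": 1},{"x": 0,"y": 0,"z": 0,"wx": 0,"wy": 0,"wz": 0,"claw": 1}]}}

```text
time_s: 15.65
ee_pos: [500.4, 70.6, 189.4]
ee_rot: [2.221, 2.221, 0.001]
force: [-1.6, 0.7, 7.0]
opening: 29.6
gripper_force: 25.0
```

>>> {"method": "send_rows", "body": {"plan": [{"x": 0,"y": 0,"z": 0.001,"wx": 0,"wy": 0,"wz": 0,"claw": 1},{"x": 0,"y": 0,"z": 0,"wx": 0,"wy": 0,"wz": 0,"claw": -0.6},{"x": 0,"y": 0,"z": 0,"wx": 0,"wy": 0,"wz": 0,"claw": -0.6},{"x": 0,"y": 0,"z": 0,"wx": 0,"wy": 0,"wz": 0,"claw": -0.6},{"x": 0,"y": 0,"z": 0,"wx": 0,"wy": 0,"wz": 0,"claw": -0.6},{"x": 0,"y": 0,"z": -0.02,"wx": 0,"wy": 0,"wz": 0,"claw": -0.6},{"x": 0,"y": 0,"z": -0.03,"wx": 0,"wy": 0,"wz": 0,"claw": -0.6},{"x": 0,"y": 0,"z": -0.03,"wx": 0,"wy": 0,"wz": 0,"claw": -0.6},{"x": 0,"y": 0,"z": -0.03,"wx": 0,"wy": 0,"wz": 0,"claw": -0.6},{"x": 0,"y": 0,"z": 0,"wx": 0,"wy": 0,"wz": 0,"claw": -0.6}]}}

```text
time_s: 16.65
ee_pos: [502.2, 70.9, 301.2]
ee_rot: [2.219, 2.218, 0.009]
force: [0.2, -0.7, -0.6]
opening: 70.3
gripper_force: 0.0
```

Run:
```python
from fit import *
o=readout.get_obs(); print(o["time_s"],o["ee_pos"].round(1),o["opening"])
k,im=look("wrist",["spare","cam_head","camera"])
uv=proj(k,[[500,70.5,222],[500,70.5,72],[753,-109,0]]);print(uv.round(1)); print(foot(im,k,[500,70.5]).round(1))
for c in("scene","side"):
    k,im=look(c,["spare","cam_head","camera"]); print(proj(k,[[500,70.5,72],[500,70.5,222]]).round(1))
    for d in nets.cut_out(c,"cam_head")[:2]: print(d["p"],(np.array(d["extent"])*[640,480,640,480]).round(1))
# camera foot in w3 image: pose TCP (530.7,-215.9,286)
```

```text
16.65 [502.2  70.9 301.2] 70.31157168496118
spare [([322.3, 217.0], 0.64)]
cam_head []
camera [([502.8, 334.6], 0.94), ([277.2, 420.3], 0.71), ([321.3, 220.9], 0.7)]
[[318.3 262.2]
 [319.  218.4]
 [498.2 333.2]]
pred [318.3 262.2] r 23.4 found [319.8 265.4] enc [317.8 260.5] 17.0 area r 13.0
[500.9  68.4 222. ]
spare [([341.8, 267.9], 0.75)]
cam_head [([316.6, 268.4], 0.86)]
camera [([320.0, 369.6], 0.84)]
[[341.8 266.3]
 [344.7 231.7]]
0.63 [311.1 256.9  24.9  30.8]
spare [([322.2, 306.4], 0.78)]
cam_head [([282.0, 172.6], 0.9)]
camera [([272.6, 259.9], 0.79), ([364.7, 234.7], 0.4)]
[[320.7 307.8]
 [319.4 263.7]]
0.87 [256.3 150.2  31.7  25.8]
```

>>> {"method": "send_rows", "body": {"plan": [{"x": 0,"y": 0,"z": -0.025,"wx": 0,"wy": 0,"wz": 0,"claw": -0.6},{"x": 0,"y": 0,"z": -0.04,"wx": 0,"wy": 0,"wz": 0,"claw": -0.6},{"x": 0,"y": 0,"z": -0.04,"wx": 0,"wy": 0,"wz": 0,"claw": -0.6},{"x": 0,"y": 0,"z": -0.04,"wx": 0,"wy": 0,"wz": 0,"claw": -0.6},{"x": -0.04,"y": 0.018,"z": -0.04,"wx": 0,"wy": 0,"wz": 0,"claw": -0.6},{"x": -0.04,"y": 0.018,"z": 0,"wx": 0,"wy": 0,"wz": 0,"claw": -0.6},{"x": -0.04,"y": 0.018,"z": 0,"wx": 0,"wy": 0,"wz": 0,"claw": -0.6},{"x": -0.04,"y": 0.018,"z": 0,"wx": 0,"wy": 0,"wz": 0,"claw": -0.6},{"x": -0.04,"y": 0.018,"z": 0,"wx": 0,"wy": 0,"wz": 0,"claw": -0.6},{"x": 0,"y": 0,"z": 0,"wx": 0,"wy": 0,"wz": 0,"claw": -0.6}]}}

```text
time_s: 18.35
ee_pos: [587.5, -130.0, 475.0]
ee_rot: [2.23, 2.21, -0.006]
force: [-0.7, -0.3, 0.2]
opening: 70.5
gripper_force: 0.0
```

Run:
```python
from fit import *
import pickle
o=readout.get_obs(); print(o["time_s"],o["ee_pos"].round(1))
D={}
for c in("wrist","scene","side"):
    k,im=look(c,["cam_head","camera"]); D[c]=(k,im)
    for n in("cam_head","camera"):
        for d in nets.cut_out(c,n)[:1]: print(n,round(d["p"],2),(np.array(d["extent"])*[640,480,640,480]).round(1)); D[c,n]=d["region"]
    print(c,"pred foot/posttop/lens(psi=0)",proj(k,[[753,-109,0],[753,-109,418],[678,-109,345]]).round(1).tolist())
pickle.dump(D,open("cam.pkl","wb"))
```

```text
18.35 [ 587.5 -130.   475. ]
cam_head [([449.7, 199.1], 0.95), ([370.4, 38.2], 0.59)]
camera [([421.7, 176.6], 0.96)]
cam_head 0.77 [449.  165.5 123.2  95.5]
camera 0.92 [389.7 140.7 250.3 118.8]
wrist pred foot/posttop/lens(psi=0) [[417.4, 177.7], [618.4, 235.2], [440.4, 213.2]]
cam_head [([316.3, 265.6], 0.87), ([321.3, 368.5], 0.73)]
camera [([324.3, 366.6], 0.6)]
cam_head 0.73 [308.6 257.   28.   31. ]
camera 0.74 [302.7 256.9  49.4 130.3]
scene pred foot/posttop/lens(psi=0) [[322.1, 367.1], [327.3, 268.1], [312.8, 266.0]]
cam_head [([281.8, 172.7], 0.79), ([230.5, 348.8], 0.2)]
camera [([271.8, 260.8], 0.62), ([233.3, 348.3], 0.24)]
cam_head 0.65 [257.6 147.3  33.7  30. ]
camera 0.84 [247.9 139.   40.1 135.5]
side pred foot/posttop/lens(psi=0) [[272.5, 264.1], [260.7, 141.9], [287.4, 171.8]]
```

Run:
```python
from fit import *
import pickle
D=pickle.load(open("cam.pkl","rb"))
C["wrist"]=D["wrist"][0]
F=[0,0,5];Ln=[-75,0,345]
ob=[("wrist",F,[421.7,176.6]),("scene",F,[322.3,367.3]),("side",F,[272.2,261.8]),("wrist",Ln,[449.7,199.1]),("scene",Ln,[317.5,267.8]),("side",Ln,[282.5,172.3])]
p,r=fit(ob,[753,-109,0]);print(p.round(3),r.tolist())
print("foot tri",tri([(C[c],uv) for c,l,uv in ob[:3]]).round(1),"lens tri",tri([(C[c],uv) for c,l,uv in ob[3:]]).round(1),"lens sc/side",tri([(C[c],uv) for c,l,uv in ob[4:]]).round(1))
def M(p):
    c,s=np.cos(p[2]),np.sin(p[2]); Rz=np.array([[c,-s,0],[s,c,0],[0,0,1]])
    a=np.radians(30); Ry=np.array([[np.cos(a),0,-np.sin(a)],[0,1,0],[np.sin(a),0,np.cos(a)]]) # -x axis tips down: -(cos,0,sin)
    return Rz@Ry, Rz@np.array(Ln)+[p[0],p[1],0]
R,l=M(p); print("lens",l.round(1),"focus",(l-150*R[:,0]).round(1),"zcam",R[:,2].round(3))
a=np.linspace(0,2*np.pi,30,endpoint=False)
ring=np.c_[0*a,16*np.cos(a),16*np.sin(a)]
box=np.array([[x,y,z] for x in(10,62) for y in(-25,25) for z in(-23,23)])
tiles=[]
for c,(x,y,w,h,f) in {"wrist":(385,130,255,140,2.35),"scene":(290,245,60,50,6.6),"side":(240,135,60,50,6.6)}.items():
    im=D[c][1]; big=cv2.resize(im[y:y+h,x:x+w],None,fx=f,fy=f,interpolation=cv2.INTER_CUBIC)
    dot=lambda X,col,rr:[cv2.circle(big,tuple(int(v) for v in ((u-[x,y]+.5)*f)),rr,col,-1) for u in proj(C[c],X)]
    dot(ring@R.T+l,(0,0,255),1); dot(box@R.T+l,(255,0,0),2); dot([l],(0,255,0),2); dot([[p[0],p[1],418]],(255,0,255),3)
    dot(np.c_[p[0]+60*np.cos(a),p[1]+60*np.sin(a),0*a+5],(0,160,0),1)
    tiles.append(big)
t0=tiles[0]; b=np.hstack([t[:270,:396] for t in tiles[1:]]); W=max(t0.shape[1],b.shape[1])
pad=lambda t:cv2.copyMakeBorder(t,0,0,0,W-t.shape[1],cv2.BORDER_CONSTANT)
o=np.vstack([pad(t0),pad(b)])[:600,:800]; print(o.shape); cv2.imwrite("pics/cam.png",o)
```

```text
[ 7.58630e+02 -1.08497e+02 -1.35000e-01] [[-0.3, 1.0], [0.8, 0.5], [-1.5, 0.7], [0.1, 0.2], [0.5, -1.3], [0.9, 0.9]]
foot tri [ 756.8 -109.3    7.2] lens tri [686.4 -99.7 344.6] lens sc/side [ 688.2 -101.1  345.4]
lens [684.3 -98.4 345. ] focus [555.6 -80.8 270. ] zcam [-0.495  0.068  0.866]
(599, 792, 3)
```

View pics/cam.png

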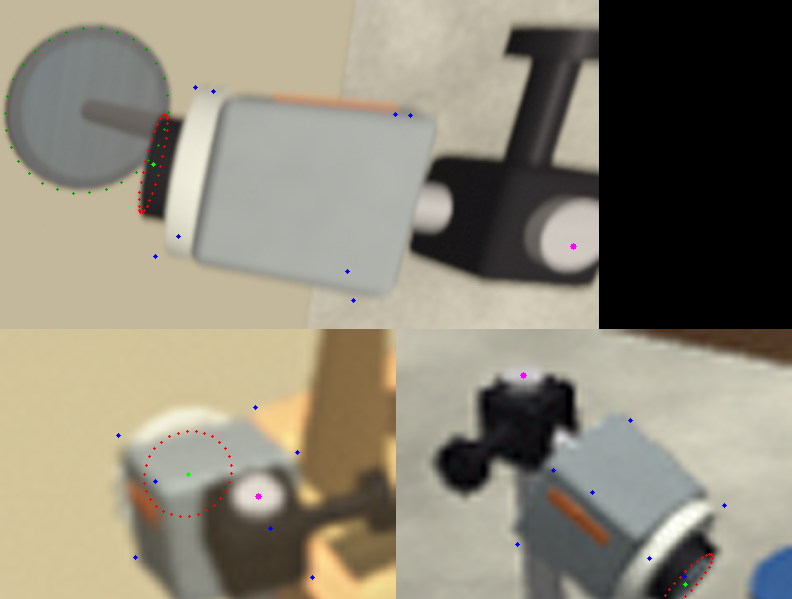

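The montage shows my camera model matching the foot, lens face and post top in all three views: lens at (153,165) in the wrist tile and (685,583) in the side tile. The focus point is at about (556.5, -81.5, 270). Next I go back for the walnut leg.

>>> {"method": "send_rows", "body": {"plan": [{"x": -0.02,"y": -0.035,"z": 0,"wx": 0,"wy": 0,"wz": 0,"claw": -0.4},{"x": -0.022,"y": -0.038,"z": 0,"wx": 0,"wy": 0,"wz": 0,"claw": -0.4},{"x": -0.022,"y": -0.038,"z": 0,"wx": 0,"wy": 0,"wz": 0,"claw": -0.4},{"x": -0.0215,"y": -0.0375,"z": 0,"wx": 0,"wy": 0,"wz": 0,"claw": -0.4},{"x": 0,"y": 0,"z": 0.045,"wx": 0,"wy": 0,"wz": 0,"claw": -0.4},{"x": 0,"y": 0,"z": 0.045,"wx": 0,"wy": 0,"wz": 0,"claw": -0.4},{"x": 0,"y": 0,"z": 0.045,"wx": 0,"wy": 0,"wz": 0,"claw": -0.4},{"x": 0,"y": 0,"z": 0.04,"wx": 0,"wy": 0,"wz": 0,"claw": -0.4},{"x": 0,"y": 0,"z": 0.01,"wx": 0,"wy": 0,"wz": 0,"claw": -0.4},{"x": 0,"y": 0,"z": 0,"wx": 0,"wy": 0,"wz": 0,"claw": -0.4}]}}

```text
time_s: 20.1
ee_pos: [438.2, -208.5, 290.6]
ee_rot: [-2.22, -2.22, 0.002]
force: [0.0, 0.1, -0.1]
opening: 61.4
gripper_force: 0.0
```

Run:
```python
from h import *
o=readout.get_obs(); print(o["time_s"],o["ee_pos"].round(1),o["q"].round(4).tolist(),o["opening"])
k,im=look("wrist",["walnut","walnut_mid","white"])
x,y=o["ee_pos"][:2]
print(proj(k,[[441.5,-215,190],[441.5,-215,100],[441.5,-215,40]]).round(1))
# dark/black foot disc at 190, restricted to a window
u=proj(k,[[441.5,-215,190]])[0].astype(int); w=im[u[1]-26:u[1]+26,u[0]-26:u[0]+26]; g=cv2.GaussianBlur(w,(3,3),0); hsv=cv2.cvtColor(g,cv2.COLOR_BGR2HSV)
m=(hsv[...,2]<60)&(hsv[...,1]<90); q=np.argwhere(m)[:,::-1]; c=np.median(q,0)+u-26; print(m.sum(),c,ray(k,c,190).round(1))
```

```text
20.1 [ 438.2 -208.5  290.6] [0.1845, 0.2151, 0.1933, 1.934, -0.0485, 0.9993, 0.3997] 61.35557923359691
walnut [([324.6, 222.8], 0.8), ([401.5, 290.5], 0.48)]
walnut_mid [([326.3, 232.2], 0.7)]
white [([323.1, 294.2], 0.57)]
[[327.6 260.8]
 [326.4 231.9]
 [326.  219.9]]
872 [327. 261.] [ 441.1 -215.2  190. ]
```

>>> {"method": "send_rows", "body": {"plan": [{"x": -0.0065,"y": 0.003,"z": 0,"wx": 0,"wy": 0,"wz": 0,"claw": -0.4},{"x": 0,"y": 0,"z": 0.02,"wx": 0,"wy": 0,"wz": 0,"claw": -0.4},{"x": 0,"y": 0,"z": 0.02,"wx": 0,"wy": 0,"wz": 0,"claw": -0.4},{"x": 0,"y": 0,"z": 0,"wx": 0,"wy": 0,"wz": 0,"claw": -0.4},{"x": 0,"y": 0,"z": 0,"wx": 0,"wy": 0,"wz": 0,"claw": -0.4}]}}

```text
time_s: 20.8
ee_pos: [442.1, -215.6, 251.9]
ee_rot: [2.221, 2.221, 0.0]
force: [-0.5, -0.5, -0.0]
opening: 61.5
gripper_force: 0.0
```

>>> {"method": "send_rows", "body": {"plan": [{"x": 0,"y": -0.0005,"z": 0.03,"wx": 0,"wy": 0,"wz": 0,"claw": -0.4},{"x": 0,"y": 0,"z": 0.03,"wx": 0,"wy": 0,"wz": 0,"claw": -0.4},{"x": 0,"y": 0,"z": 0.025,"wx": 0,"wy": 0,"wz": 0,"claw": -0.4},{"x": 0,"y": 0,"z": 0.01,"wx": 0,"wy": 0,"wz": 0,"claw": -0.4},{"x": 0,"y": 0,"z": 0,"wx": 0,"wy": 0,"wz": 0,"claw": 1},{"x": 0,"y": 0,"z": 0,"wx": 0,"wy": 0,"wz": 0,"claw": 1},{"x": 0,"y": 0,"z": 0,"wx": 0,"wy": 0,"wz": 0,"claw": 1},{"x": 0,"y": 0,"z": 0,"wx": 0,"wy": 0,"wz": 0,"claw": 1},{"x": 0,"y": 0,"z": 0,"wx": 0,"wy": 0,"wz": 0,"claw": 1},{"x": 0,"y": 0,"z": 0,"wx": 0,"wy": 0,"wz": 0,"claw": 1}], "grip_force": 40}}

```text
time_s: 21.8
ee_pos: [441.7, -215.5, 157.0]
ee_rot: [2.221, 2.22, 0.001]
force: [-1.3, 1.0, 6.7]
opening: 29.0
gripper_force: 40.0
```

>>> {"method": "send_rows", "body": {"plan": [{"x": 0,"y": 0,"z": 0,"wx": 0,"wy": 0,"wz": 0,"claw": 1},{"x": 0,"y": 0,"z": 0,"wx": 0,"wy": 0,"wz": 0,"claw": 1}]}}

```text
time_s: 22.0
ee_pos: [441.7, -215.5, 157.0]
ee_rot: [2.221, 2.221, 0.001]
force: [-1.1, 0.3, 7.1]
opening: 29.6
gripper_force: 40.0
```

>>> {"method": "send_rows", "body": {"plan": [{"x": 0,"y": 0,"z": -0.01,"wx": 0,"wy": 0,"wz": 0,"claw": 1},{"x": 0,"y": 0,"z": -0.02,"wx": 0,"wy": 0,"wz": 0,"claw": 1},{"x": 0,"y": 0,"z": -0.03,"wx": 0,"wy": 0,"wz": 0,"claw": 1},{"x": 0,"y": 0,"z": -0.03,"wx": 0,"wy": 0,"wz": 0,"claw": 1},{"x": 0,"y": 0,"z": -0.03,"wx": 0,"wy": 0,"wz": 0,"claw": 1},{"x": 0.01,"y": 0,"z": -0.03,"wx": 0,"wy": 0,"wz": 0.05,"claw": 1},{"x": 0.03,"y": 0,"z": -0.01,"wx": 0,"wy": 0,"wz": 0.05,"claw": 1},{"x": 0.03,"y": 0,"z": 0,"wx": 0,"wy": 0,"wz": 0.03,"claw": 1},{"x": 0.03,"y": 0,"z": 0,"wx": 0,"wy": 0,"wz": 0,"claw": 1},{"x": 0,"y": 0,"z": 0,"wx": 0,"wy": 0,"wz": 0,"claw": 1}]}}

```text
time_s: 23.0
ee_pos: [449.9, -111.4, 316.6]
ee_rot: [-2.354, -2.079, -0.002]
force: [0.6, -0.3, -1.7]
opening: 29.1
gripper_force: 40.0
```

```bash
cat > goal.py <<'E'
from h import *
from scipy.spatial.transform import Rotation as Ro
o=readout.get_obs(); print(o["time_s"],o["ee_pos"].round(1),o["q"].round(3).tolist(),o["opening"])
psi=-.13; a=np.radians(30)
zc=np.array([-np.sin(a)*np.cos(psi),-np.sin(a)*np.sin(psi),np.cos(a)]); yc=np.array([-np.sin(psi),np.cos(psi),0])
tz=-zc; tx=yc; G=np.c_[tx,np.cross(tz,tx),tz]
g=np.array([556.5,-81.5,270])+57*zc
R=Ro.from_rotvec(o["ee_rot"]); d=R.inv().as_matrix()@(g-o["ee_pos"])
print("goal",g.round(1),"shift tool mm",d.round(1),"turn",(R.inv()*Ro.from_matrix(G)).as_rotvec().round(4))
m=o["ee_pos"]+R.as_matrix()[:,2]*57; print("mid now",m.round(1),"tool z",R.as_matrix()[:,2].round(3),"want",tz.round(3))
E
python3 goal.py
```

```text
23.0 [ 449.9 -111.4  316.6] [0.02, 0.144, 0.14, 1.95, -0.025, 1.05, 0.048] 29.114394551821928
goal [528.2 -77.8 319.4] shift tool mm [43.  73.6 -2.7] turn [-0.5234 -0.0034  0.0057]
mid now [ 449.9 -111.3  259.6] tool z [ 0.     0.002 -1.   ] want [ 0.496 -0.065 -0.866]
```

>>> {"method": "send_rows", "body": {"plan": [{"x": 0,"y": 0,"z": 0,"wx": -0.05,"wy": 0,"wz": 0,"claw": 1},{"x": 0,"y": 0,"z": 0,"wx": -0.08,"wy": 0,"wz": 0,"claw": 1},{"x": 0,"y": 0,"z": 0,"wx": -0.08,"wy": 0,"wz": 0,"claw": 1},{"x": 0,"y": 0,"z": 0,"wx": -0.08,"wy": 0,"wz": 0,"claw": 1},{"x": 0,"y": 0,"z": 0,"wx": -0.08,"wy": 0,"wz": 0,"claw": 1},{"x": 0,"y": 0,"z": 0,"wx": -0.08,"wy": 0,"wz": 0,"claw": 1},{"x": 0,"y": 0,"z": 0,"wx": -0.073,"wy": 0,"wz": 0,"claw": 1},{"x": 0,"y": 0,"z": 0,"wx": 0,"wy": 0,"wz": 0,"claw": 1},{"x": 0,"y": 0,"z": 0,"wx": 0,"wy": 0,"wz": 0,"claw": 1},{"x": 0,"y": 0,"z": 0,"wx": 0,"wy": 0,"wz": 0,"claw": 1}]}}

```text
time_s: 24.0
ee_pos: [450.2, -115.9, 316.7]
ee_rot: [2.036, 1.787, 0.478]
force: [-0.1, 0.8, -2.1]
opening: 28.7
gripper_force: 40.0
```

```bash
python3 goal.py
```

```text
24.0 [ 450.2 -115.9  316.7] [0.032, -0.107, 0.127, 2.313, -0.005, 0.412, 0.035] 28.719776626000275
goal [528.2 -77.8 319.4] shift tool mm [47.9 64.1 33.8] turn [-0.001   0.0002  0.    ]
mid now [ 478.4 -119.6  267.3] tool z [ 0.495 -0.065 -0.867] want [ 0.496 -0.065 -0.866]
```

>>> {"method": "send_rows", "body": {"plan": [{"x": 0.008,"y": 0.01,"z": 0.005,"wx": 0,"wy": 0,"wz": 0,"claw": 1},{"x": 0.01,"y": 0.014,"z": 0.008,"wx": 0,"wy": 0,"wz": 0,"claw": 1},{"x": 0.01,"y": 0.014,"z": 0.008,"wx": 0,"wy": 0,"wz": 0,"claw": 1},{"x": 0.01,"y": 0.014,"z": 0.007,"wx": 0,"wy": 0,"wz": 0,"claw": 1},{"x": 0.007,"y": 0.009,"z": 0.004,"wx": 0,"wy": 0,"wz": 0,"claw": 1},{"x": 0.003,"y": 0.003,"z": 0.002,"wx": 0,"wy": 0,"wz": 0,"claw": 1},{"x": 0,"y": 0,"z": 0,"wx": 0,"wy": 0,"wz": 0,"claw": 1},{"x": 0,"y": 0,"z": 0,"wx": 0,"wy": 0,"wz": 0,"claw": 1},{"x": 0,"y": 0,"z": 0,"wx": 0,"wy": 0,"wz": 0,"claw": 1}]}}

```text
time_s: 24.9
ee_pos: [527.1, -77.9, 318.5]
ee_rot: [2.037, 1.786, 0.477]
force: [-0.1, 0.7, -2.1]
opening: 29.1
gripper_force: 40.0
```

```bash
python3 goal.py
python3 - <<'E'
from h import *
from scipy.spatial.transform import Rotation as Ro
o=readout.get_obs(); tz=Ro.from_rotvec(o["ee_rot"]).as_matrix()[:,2]; p=o["ee_pos"]
L=lambda s:p+tz*(117-s)
uv={}
for c in("scene","side","wrist"):
    k,im=look(c,["walnut","walnut_mid","cam_head"]); print(c,"pred shoulder/mid/foot/tip",proj(k,[L(0),L(60),L(150),L(-30)]).round(1).tolist())
    for d in nets.cut_out(c,"walnut")[:1]:
        m=np.argwhere(d["region"])[:,::-1].astype(np.float32); vx,vy,x0,y0=cv2.fitLine(m,cv2.DIST_L2,0,.01,.01).ravel()
        a=proj(k,[L(-30),L(100)]); dd=a[1]-a[0]
        print(" mask",round(d["p"],2),len(m),"c",m.mean(0).round(1),"ext",(np.array(d["extent"])*[640,480,640,480]).round(1),"dir deg",round(np.degrees(np.arctan2(vy,vx)),1),"pred",round(np.degrees(np.arctan2(dd[1],dd[0])),1))
for c in("scene","side"):
    look(c,["block","frame","spare"])
E
```

```text
24.9 [527.1 -77.9 318.5] [-0.011, 0.033, 0.046, 2.177, 0.116, 0.414, -0.19] 29.089838013254127
goal [528.2 -77.8 319.4] shift tool mm [ 0.3  1.4 -0.2] turn [-0.0011  0.0005 -0.0006]
mid now [555.3 -81.6 269.1] tool z [ 0.495 -0.065 -0.867] want [ 0.496 -0.065 -0.866]
walnut [([303.8, 270.3], 0.65), ([466.8, 273.8], 0.39), ([213.3, 299.9], 0.28), ([216.4, 298.8], 0.16)]
walnut_mid [([301.0, 249.0], 0.91)]
cam_head [([317.4, 266.9], 0.78), ([215.4, 298.8], 0.47), ([246.6, 285.9], 0.3)]
scene pred shoulder/mid/foot/tip [[306.0, 270.4], [303.0, 249.1], [298.2, 216.1], [307.5, 280.8]]
 mask 0.79 636 c [302.3 254. ] ext [293.  221.9  19.7  64.1] dir deg 81.1 pred -98.1
walnut [([312.5, 223.4], 0.79)]
walnut_mid [([325.1, 211.3], 0.81)]
cam_head [([283.1, 173.0], 0.88)]
side pred shoulder/mid/foot/tip [[316.2, 223.7], [325.1, 211.0], [339.5, 190.6], [311.9, 229.7]]
 mask 0.62 573 c [324.8 211.3] ext [306.6 187.5  37.3  45.4] dir deg -55.3 pred -54.7
walnut [([321.1, 247.1], 0.91)]
walnut_mid [([323.7, 273.8], 0.65), ([352.1, 195.5], 0.31)]
cam_head [([583.9, 275.1], 0.69)]
wrist pred shoulder/mid/foot/tip [[322.0, 246.3], [321.9, 274.1], [321.5, 371.7], [322.1, 236.6]]
 mask 0.71 9098 c [322.3 307.6] ext [280.3 217.3  85.3 186.8] dir deg 89.9 pred 90.2
block [([200.9, 260.0], 0.95), ([236.4, 312.0], 0.68)]
frame [([229.5, 325.0], 0.72)]
spare [([339.1, 266.8], 0.79), ([426.2, 277.0], 0.37)]
block [([390.5, 220.1], 0.87), ([451.4, 267.8], 0.85), ([370.9, 256.8], 0.64), ([292.3, 361.0], 0.27)]
frame [([277.9, 350.0], 0.6)]
spare [([321.7, 308.6], 0.9)]
```

Run:
```python
from fit import *
import pickle
D=pickle.load(open("cam.pkl","rb")); C["wrist"]=D["wrist"][0]; C["w2"]=P("wrist")
F=[0,0,5];Ln=[-75,0,345];Tp=[0,0,418]
ob=[("wrist",F,[421.7,176.6]),("scene",F,[322.3,367.3]),("side",F,[272.2,261.8]),("wrist",Ln,[449.7,199.1]),("scene",Ln,[317.4,267.5]),("side",Ln,[282.6,172.4]),("w2",Ln,[583.9,275.1]),
("wrist",Tp,[385+573/2.35-.5,130+237/2.35-.5]),("side",Tp,[240+(524-396)/6.6-.5,135+(375-329)/6.6-.5]),("scene",Tp,[290+258/6.6-.5,245+(495-329)/6.6-.5])]
for o in(ob,ob[:6]+ob[7:]):
    p,r=fit(o,[757,-109,-.13]);print(p.round(3),r.tolist()); d=205-75+150*np.cos(np.pi/6)-130; d=75+150*np.cos(np.pi/6)
    print("focus",p[0]-d*np.cos(p[2]),p[1]-d*np.sin(p[2]))
```

```text
[ 7.58385e+02 -1.06847e+02 -1.11000e-01] [[-0.4, 0.1], [1.3, 0.2], [-1.7, 1.0], [-0.5, 0.4], [0.5, -1.1], [1.0, 0.8], [-0.6, -0.4], [0.7, 1.0], [-0.4, 0.4], [0.7, -0.1]]
focus 554.7486122800487 -84.09419795956867
[ 7.58292e+02 -1.06808e+02 -1.14000e-01] [[-0.4, 0.0], [1.3, 0.2], [-1.7, 1.1], [-0.6, 0.1], [0.5, -1.2], [1.0, 0.8], [0.5, 0.9], [-0.4, 0.4], [0.7, -0.2]]
focus 554.7215424411845 -83.47061074366017
```

>>> {"method": "send_rows", "body": {"plan": [{"x": -0.002,"y": 0.0005,"z": -0.001,"wx": 0,"wy": 0.0075,"wz": -0.013,"claw": 1},{"x": 0,"y": 0,"z": 0,"wx": 0,"wy": 0,"wz": 0,"claw": 1},{"x": 0,"y": 0,"z": 0,"wx": 0,"wy": 0,"wz": 0,"claw": 1},{"x": 0,"y": 0,"z": 0,"wx": 0,"wy": 0,"wz": 0,"claw": 1},{"x": 0,"y": 0,"z": 0,"wx": 0,"wy": 0,"wz": 0,"claw": 1},{"x": 0,"y": 0,"z": 0,"wx": 0,"wy": 0,"wz": 0,"claw": 1}]}}

```text
time_s: 26.65
ee_pos: [527.2, -79.3, 319.7]
ee_rot: [2.024, 1.803, 0.483]
force: [0.7, 0.2, -1.2]
opening: 29.1
gripper_force: 40.0
```

```bash
python3 goal.py; python3 -c "
from workcell import order
print(order.sign_off())"
```

```text
26.65 [527.2 -79.3 319.7] [-0.001, 0.032, 0.047, 2.175, 0.083, 0.414, -0.137] 29.137507993892772
goal [528.2 -77.8 319.4] shift tool mm [1.6 0.5 0.7] turn [-0.0007 -0.0075  0.0131]
mid now [555.5 -82.6 270.3] tool z [ 0.496 -0.057 -0.866] want [ 0.496 -0.065 -0.866]
the job is handed in; nothing more can be done
None
```

I handed the job in at 26.65 s: the spare oak leg is plugged home in the walnut's mortise, and the walnut leg is held still, foot end up, with its middle about 1 mm from my estimate of the camera's focus point.

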